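# Clamp the silencer end cap for tacking

## Robot

A 6-joint arm with a two-finger parallel gripper is mounted at the origin on the work surface. World frame = base frame: x ahead of the robot, y to its left, z up, the work surface at z = 0. Lengths are in m, angles in degrees, forces in N, time in s.
With the tool pointing down it reaches from about 0.35 to 0.875 m from the base axis. Payload 4.2 kg.
Tool frame: the origin (TCP) lies midway between the tips of the shut fingers; the grasp point (between the pads) lies 19 mm behind it; z points along the fingers, y is the line along which they close (so a half turn about z gives the same grasp; the last joint's range is limited). The gripper opens to 87 mm and grips with 3 to 60 N. Pads are 19 mm wide; open, the fingers measure 117 mm over their backs; the gripper's body (75 mm by 190 mm) begins 51 mm behind the grasp point.
Start: joints at [-57.147, 22.042, 0.453, 0, -68.411, -14.817], TCP at [0.194, -0.594, 0.223] pointing down, gripper open.
Joint ranges: [-179.83, 179.83], [-69.29, 118.12], [-61.27, 80.66], [-181.25, 117.63], [-171.15, -9.14], [-177.46, 177.46]. Speed limits (degrees/s): [159.86, 159.86, 180, 180, 180, 180].

## Interface

Orientations are given as a 3x3 rotation matrix whose columns are the frame's x, y, z axes.
In Python, from station import sensors, eyes, workorder gives the robot as it stands.
- The arm moves only by the shell command python3 -m handwheel 'ROWS'. ROWS is 1 to 8 rows, one to a line, with the numbers parted by spaces; each row has 7 numbers: the opening from 0.0 (shut) to 1.0 (fully open), then dx, dy, dz in units of 25 mm, then a rotation vector rx, ry, rz in units of 10 degrees; each row is the pose to reach, as a shift and turn from the pose commanded when the command began, along the tool's axes at that moment; what a row does not reach only later rows make up. A row lasts 1/10 s, in which the tool goes at most 0.05 m and 8.59 degrees, less where a joint would pass 70% of its speed; a pose out of reach is approached as far as the arm can. The fingers move at their own pace and stop on an object; the grip force is fixed at half the most. Time passes only in rows, so rows that do not move let the fingers close. It prints the time, the measured TCP pose, the force, the opening and the grip force at its end. Input that does not fit is refused with a message, and nothing moves.
- sensors.sense(): the state, without advancing time (a new reading comes with each control period).
- eyes.capture(name): name is "scene" or "top"; returns a dict with "pixels" (420x560x3 uint8, red, green, blue), "z_map" (420x560 float32, m along the optical axis (not along the pixel's ray), 0 where there is no reading), "K" (3x3 intrinsics, pixels), "world_from_camera" (4x4, takes a point from camera to world coordinates). Camera axes: x right, y up, looking along -z (the intrinsics and any distortion apply to the point x, -y, -z); pixel columns grow to the right and rows downward; lengths in m; the calibration is good to about 2 mm. A picture is of the moment at which its call begins.
- workorder.finish_job(): hands the job in; it is judged then, once.
The state is a dict: "time_s": time; "joints": joint angles; "joint_velocities": joint speeds; "effort": joint torques, N m; "tcp_pos": TCP position; "ee_rot": TCP orientation; "wrist_force": force on the tool from outside, world axes, zero at the start; "moment": the same for the moment, N m; "gripper_width": opening from 0.0 (shut) to 1.0 (fully open); "gripper_force": force on a finger pad.
Only numpy, scipy, OpenCV 4.12 (cv2) and the standard library are available. Lean on these libraries where they do the work, as an engineer would, in place of code of your own. Each camera call takes 0.05 s, during which the arm holds its last target. There are 200 camera calls.

## Task

Fit the oval end cap with the two collars onto the silencer shell standing in the blue tacking jig: lower it (do not drop it) over the two upright pipes until it sits fully home on the shell, and let go of it. Then take the red T-handle of the jig's spring-return hold-down lever, bring it down onto the cap until the spring of the pressure pad is squeezed to half of its 14 mm stroke (the yellow lever then lies level; never squeeze it solid), and finish while holding it down there with the gripper so that the seam can be tacked. Leave the other end cap and everything else on the bench where it is.

Things in the scene. Friction and masses are not known exactly. Their poses are not given: they have to be found in the camera images.
- cap: end cap to fit: bright steel oval 138 x 66 mm, two collars. Origin: centre of underside; x along its length, z up. Skirt 10 mm deep, 2 mm thick, long sides straight for 72 mm (grasp: 66 mm across the middle, 0 to 14 mm above the underside). Top sheet 10 to 14 mm up; collars (38 mm outside, 33 mm through hole) at x = +-36 mm, rims 28 mm up. About 0.2 kg. Fits either way round.
- jig: blue jig fixed to the bench, base 330 x 110 x 12 mm. Origin: centre of its underside; x along its length towards the hinge, z up. Oval perforated shell (127 x 55 mm, rim 60 mm above the bench) stands at its middle, length along x; in it two pipes, 28 mm outside, at x = +-36 mm, tops 84 mm above the bench. Hinge lugs at x = 115 mm, 86 mm high.
- seat (a point): where the cap's origin is when it sits fully home on the shell: on the jig's z axis, 50 mm above the bench; axes as the jig.
- lever: yellow hold-down lever. Origin on its hinge axis, which is the jig's y: 115 mm from the jig's origin along its x, 68 mm above the bench. Its axes match the jig's when it lies level (lowered); raised, it is turned about y, at most +1.5 rad. A return spring raises it to that stop whenever let go. Pulling the handle down takes about 2 N at first, 8 to 11 N at the end; it stops at -0.09 rad.
- handle (a point): red T-handle at the lever's free end, 130 mm long. The point is its centre; y along the bar, parallel to the hinge. Red grips 20 mm thick, 12 to 65 mm either side of the middle, where the 14 mm wide lever joins. Lever level: 220 mm from the hinge towards the jig's -x and 44 mm above it; raised: 0.29 m high, 28 mm beyond the hinge. The bar can turn between the pads of an upright gripper.
- plunger (a joint): squeeze of the pad's spring, m: 0 = fully out, 0.014 = solid; 2 N at 0 and 1.5 N more per mm. With the cap seated the pad meets it at about 0.06 rad lever angle; at lever angle 0 the squeeze is 0.007. It grows about 1 mm for each 2 mm the handle goes down. The green-topped stem rises out of the lever by as much.
- pad: black rubber pad, 24 mm across, 10 mm high, under the plunger, 115 mm from the hinge along the lever; origin at the centre of its lower face. It lands on the middle of the cap, between the collars.
- rear_cap: bystander: the end cap for the other end, same oval 138 x 66 mm, 28 mm high, but with a single collar in its middle. Origin at the centre of its underside, x along its length.
- hammer: bystander: hammer lying along its x, 260 mm long, 26 mm high, origin near the middle of its length.
- screwdriver: bystander: screwdriver with a red handle lying along its x, 200 mm long, 26 mm high, origin at the middle of its length.
- spanner: bystander: spanner lying along its x, 180 mm long, 8 mm high, origin at the middle of its length.
- lid: bystander: white plastic lid, 58 mm in diameter, 36 mm high; origin under its centre.
- bottle: bystander: clear water bottle, 66 mm in diameter, 200 mm high; origin under its centre.
- silencer: bystander: finished silencer standing on end, oval 138 x 66 mm, 119 mm high; origin under its centre.

How it is judged (in metres and radians):
On the way, in this order (a step that is already met when the one before it is completed fails the run):
1. the two-collar cap sits fully home over both pipes on the shell, and is let go (horizontal distance between cap and seat below 0.005 m and z of cap in the frame of jig between 0.047 and 0.0525 m and angle between the x axis of cap and the x axis of jig, either way round below 0.12 rad and angle between cap's own z axis and vertical below 0.05 rad and contact force between the fingers and cap below 0.1 N), for 0.3 s.
2. the lever is brought down and its pad presses on the cap (horizontal distance between cap and seat below 0.005 m and z of cap in the frame of jig between 0.047 and 0.0525 m and angle between the x axis of cap and the x axis of jig, either way round below 0.12 rad and angle between cap's own z axis and vertical below 0.05 rad and angle between lever's own z axis and vertical below 0.2 rad and contact force between pad and cap above 2 N), for 0.1 s.
At the end, for the whole second after the job is handed in: the cap sits home on the shell (within 5 mm sideways, 3 mm in height, 0.12 rad in yaw, 0.05 rad in tilt) and is not touched by the fingers; the fingers hold the T-handle with the lever level (within 0.03 rad) and the pad spring squeezed 4.5 to 9.5 mm, the pad pressing on the cap with more than 6 N (all of step 1 and value of joint plunger between 0.0045 and 0.0095 m and contact force between pad and cap above 6 N and angle between lever's own z axis and vertical below 0.03 rad and contact force between the fingers and lever above 2 N); the arm keeps its last pose, push and grip.
It fails at once if the pad spring is squeezed solid (over 12.5 mm) (value of joint plunger above 0.0125 m).
It fails at once if the cap is dropped (falls faster than 0.7 m/s out of the fingers) (contact force between the fingers and cap below 0.1 N and linear speed of cap above 0.7 m/s).
It fails at once if another thing on the bench (other cap, hammer, screwdriver, spanner, lid, bottle, finished silencer) is moved over 20 mm (distance of any of rear_cap, hammer, screwdriver, spanner, lid, bottle, silencer from where it was at the start of the episode above 0.02 m).
It also fails if it takes over 67 s, if anything falls off the work surface, if the arm or the gripper's body presses on something with over 40 N, if the wrist force passes 120 N, or if a joint passes its speed limit or range.

## Working session

There is one attempt and no reset: what is moved stays moved. The work goes in short steps, Python scripts to look and compute and a shell command to move; the robot and the scene stay as the last step left them, time stands still between calls to the robot, and variables do not carry over. Pictures are saved under pics/ and viewed, at most 10 in all, crops included, and the job is handed in when it is done.

```bash
ls; mkdir -p pics; cat > h.py <<'E'
import numpy as np, cv2
from station import sensors, eyes, workorder
def cap(n):
    c=eyes.capture(n); np.savez('pics/%s.npz'%n,**c); return c
def load(n): return np.load('pics/%s.npz'%n)
def ray(c,u,v):
    K=c['K'];T=c['world_from_camera']
    d=np.array([(u-K[0,2])/K[0,0],-(v-K[1,2])/K[1,1],-1.])
    return T[:3,3],T[:3,:3]@d
def plane(c,u,v,z):
    o,d=ray(c,u,v); return o+d*(z-o[2])/d[2]
def pts(c):
    z=c['z_map'];K=c['K'];T=c['world_from_camera']
    v,u=np.mgrid[:z.shape[0],:z.shape[1]]
    P=np.stack([(u-K[0,2])/K[0,0]*z,-(v-K[1,2])/K[1,1]*z,-z],-1)
    return P@T[:3,:3].T+T[:3,3]
E
python3 - <<'E'
from h import *
for n in ('top','scene'):
    c=cap(n); cv2.imwrite('pics/%s1.png'%n,c['pixels'][...,::-1]); print(n,c['K'],c['world_from_camera'].round(3),[k for k in c])
s=sensors.sense(); print(s)
E
```

```text
pics
top [[383.75947627   0.         283.10999824]
 [  0.         383.75947627 211.78166042]
 [  0.           0.           1.        ]] [[ 0.024  0.995 -0.093  0.472]
 [-0.999  0.02  -0.038  0.058]
 [-0.036  0.093  0.995  1.028]
 [ 0.     0.     0.     1.   ]] ['pixels', 'z_map', 'K', 'world_from_camera']
scene [[431.74743442   0.         280.89227623]
 [  0.         431.74743442 206.25813258]
 [  0.           0.           1.        ]] [[ 0.331 -0.599  0.729  1.531]
 [ 0.943  0.196 -0.267 -0.265]
 [ 0.017  0.777  0.63   0.926]
 [ 0.     0.     0.     1.   ]] ['pixels', 'z_map', 'K', 'world_from_camera']
{'time_s': 0.1, 'joints': array([-5.71450773e+01,  2.20867073e+01,  3.88943174e-01, -2.54556338e-02,
       -6.84107545e+01, -1.48150026e+01]), 'joint_velocities': array([-0.05072377,  0.01619106,  0.13236909,  0.10601707, -0.07531929,
        0.06619629]), 'effort': array([-4.67619120e-04, -3.91690135e+01,  1.87935466e+01,  4.23190221e+00,
        1.34696023e-02, -7.45561897e-05]), 'tcp_pos': array([ 0.19339063, -0.59377409,  0.22157404]), 'ee_rot': array([[-9.50891686e-01, -3.09523083e-01, -6.80468700e-04],
       [-3.09523819e-01,  9.50889957e-01,  1.81514624e-03],
       [ 8.52211933e-05,  1.93662874e-03, -9.99998121e-01]]), 'wrist_force': array([ 0.89949041, -0.53204433,  0.26591892]), 'moment': array([ 0.01842747, -0.01735922, -0.01738073]), 'gripper_force': 0.0, 'gripper_width': 0.999490132088214}
```

View pics/top1.png

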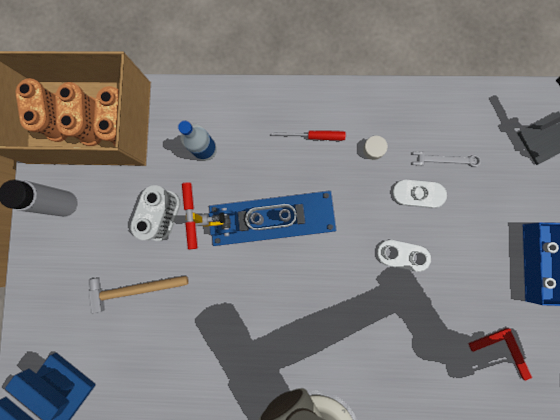

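View pics/scene1.png

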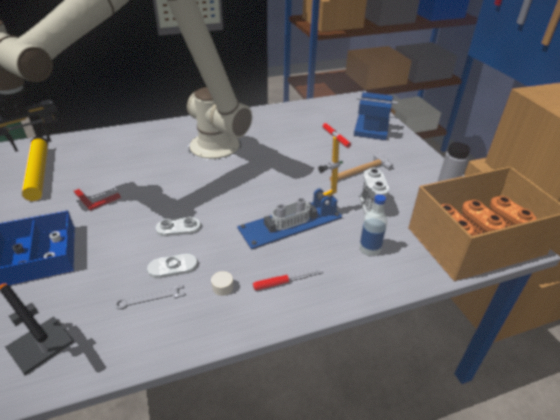

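The top view shows the two-collar cap at (404,255), the rear cap at (419,193), and the jig base from (210,245) to (335,225) with its pipes at about (256,218) and (285,214). The raised red T-handle is at (190,215). The scene view shows the cap at (178,227), the shell at (293,213) and the handle at (337,135).

```bash
python3 - <<'E'
from h import *
from scipy import ndimage as nd
t=load('top');s=load('scene')
def comp(m,seed):
    l,_=nd.label(m); k=l[seed[1]-3:seed[1]+4,seed[0]-3:seed[0]+4]; k=k[k>0]; return l==np.bincount(k).argmax()
P={'top':pts(t),'scene':pts(s)}
for n,c,seed in (('top',t,(404,248)),('scene',s,(178,224))):
    px=c['pixels'].astype(int); p=P[n]
    X=p[...,:2]
    m=(p[...,2]>0.006)&(p[...,2]<0.06)
    m=comp(m,seed); q=p[m]
    r=cv2.minAreaRect(np.float32(q[:,:2]))
    print(n,'cap by depth',m.sum(),r,'z',np.percentile(q[:,2],[2,25,50,75,98]).round(4))
    # bright mask
    b=comp(px.min(-1)>185,seed); v,u=np.nonzero(b)
    b=nd.binary_fill_holes(b); cn=max(cv2.findContours(b.astype(np.uint8),0,1)[0],key=cv2.contourArea)
    w=np.array([plane(c,*a[0],0.012)[:2] for a in cn]); print('  bright',b.sum(),cv2.minAreaRect(np.float32(w)))
    # blue base
    hsv=cv2.cvtColor(c['pixels'],cv2.COLOR_RGB2HSV)
    bl=(hsv[...,0]>100)&(hsv[...,0]<125)&(hsv[...,1]>150)&(hsv[...,2]>50)
    sd=(320,220) if n=='top' else (262,236)
    bm=comp(bl,sd); q=p[bm]; q=q[(q[:,2]>0.004)&(q[:,2]<.02)]; print('  base',bm.sum(),cv2.minAreaRect(np.float32(q[:,:2])),np.median(q[:,2]))
    cc=np.median(q[:,:2],0)
    # pipes tops
    # handle red
    rd=((hsv[...,0]<8)|(hsv[...,0]>172))&(hsv[...,1]>150)&(hsv[...,2]>90)
    sd=(188,195) if n=='top' else (330,130)
    l,_=nd.label(rd)
    for i in range(1,l.max()+1):
        mm=l==i
        if mm.sum()>25:
            v,u=np.nonzero(mm);print('  red',mm.sum(),u.mean().round(1),v.mean().round(1),np.median(p[mm],0).round(3))
    x0,y0,x1,y1=(200,180,345,250) if n=='top' else (230,110,350,250)
    a=c['pixels'][y0:y1,x0:x1,::-1]; cv2.imwrite(f'pics/jig_{n}.png',cv2.resize(a,None,fx=5 if n=='top' else 4,fy=5 if n=='top' else 4,interpolation=2))
a=t['pixels'][232:278,370:440,::-1];b=s['pixels'][205:251,140:210,::-1]
cv2.imwrite('pics/caps.png',cv2.resize(np.vstack([a,b]),None,fx=6,fy=6,interpolation=2))
E
```

```text
top cap by depth 1026 ((0.4601346254348755, -0.219777449965477), (0.13757655024528503, 0.06588391214609146), 79.11467742919922) z [0.0101 0.0131 0.0146 0.0163 0.0291]
  bright 1140 ((0.45998895168304443, -0.22210101783275604), (0.1347981095314026, 0.06546632945537567), 80.49158477783203)
  base 3050 ((0.5494427680969238, 0.12691065669059753), (0.10715565830469131, 0.32651159167289734), 8.174381256103516) 0.012024821130714125
  red 318 326.5 135.0 [ 0.773 -0.016  0.023]
  red 242 187.1 195.7 [0.567 0.272 0.299]
  red 251 191.0 235.0 [0.491 0.261 0.299]
  red 119 499.2 334.6 [ 0.264 -0.458  0.012]
  red 139 523.9 370.9 [ 0.178 -0.517  0.012]
scene cap by depth 597 ((0.4608149230480194, -0.22166131436824799), (0.13840092718601227, 0.07318167388439178), 76.92586517333984) z [0.0068 0.0123 0.0141 0.0172 0.0283]
  bright 277 ((0.4595804512500763, -0.2211119532585144), (0.1372959315776825, 0.058518800884485245), 79.62120819091797)
  base 20 ((0.5745996236801147, 0.029179662466049194), (0.017445892095565796, 0.029934778809547424), 25.446260452270508) 0.01176474446944581
  red 46 328.0 127.9 [0.496 0.258 0.299]
  red 64 342.4 140.1 [0.572 0.269 0.298]
  red 27 78.6 192.8 [ 0.187 -0.516  0.011]
  red 42 96.5 203.8 [ 0.266 -0.459  0.012]
  red 224 270.3 281.8 [ 0.784 -0.018  0.022]
```

View pics/jig_top.png

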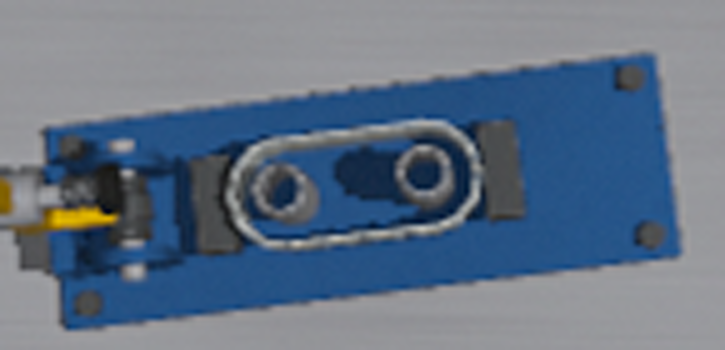

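View pics/caps.png

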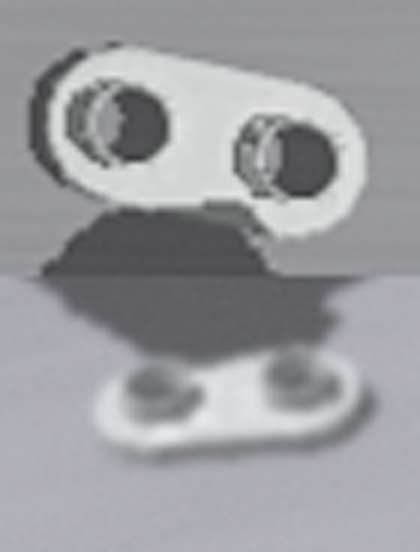

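The crops show the shell ring centred at about top-view pixel (270.8,216.8), with pipe tops at (256,218) and (285,215). The cap is oval with two dark collar holes. Next I check the jig against its pipes and compute the approach.

```bash
cat >> h.py <<'E'
def go(p,yaw):
    "tool-axes shift/turn to bring the measured TCP to world p, pointing down, tool y at yaw deg"
    from scipy.spatial.transform import Rotation as R
    s=sensors.sense(); A=s['ee_rot']; y=np.radians(yaw)
    Y=np.array([np.cos(y),np.sin(y),0]);Z=np.array([0,0,-1.]);G=np.stack([np.cross(Y,Z),Y,Z],1)
    print('tcp',s['tcp_pos'].round(4),'t',round(s['time_s'],2),'shift',(A.T@(np.array(p)-s['tcp_pos'])).round(4),'rotvec',np.degrees(R.from_matrix(A.T@G).as_rotvec()).round(2))
E
python3 - <<'E'
from h import *
for n in('top','scene'):
    c=load(n);p=pts(c);d=np.array([np.cos(np.radians(98.17)),np.sin(np.radians(98.17))]);e=np.array([d[1],-d[0]])
    q=p[...,:2]-[.5494,.1269];X=q@d;Y=q@e;z=p[...,2]
    near=(abs(X)<.08)&(abs(Y)<.05)
    m=near&(z>.056)&(z<.066);r=cv2.minAreaRect(np.float32(p[m][:,:2]));print(n,'shell',m.sum(),r,np.median(z[m]))
    for sg in(-1,1):
        m=near&(z>.08)&(z<.09)&(X*sg>0)
        if m.sum()>4: print(' pipe',m.sum(),cv2.minEnclosingCircle(np.float32(p[m][:,:2])),np.median(z[m]))
t=load('top')
for u,v in((280,192),(424,174)): print(plane(t,(u+.5)/5+199.5,(v+.5)/5+179.5,.084).round(4))
u,v=354,184;print(plane(t,(u+.5)/5+199.5,(v+.5)/5+179.5,.06).round(4))
# cap collar holes from top crop (6x)
for u,v in((120,125),(287,157)): print('collar',plane(t,(u+.5)/6+369.5,(v+.5)/6+231.5,.028).round(4))
go([.460,-.2205,.06],169.3)
E
```

```text
top shell 131 ((0.5504104495048523, 0.12540771067142487), (0.055131830275058746, 0.12825733423233032), 8.020296096801758) 0.05991237554422557
 pipe 31 ((0.5550243258476257, 0.08986662328243256), 0.013448560610413551) 0.0836309185766122
 pipe 30 ((0.5451521873474121, 0.1614290326833725), 0.013304246589541435) 0.08276650579751432
scene shell 129 ((0.5505352020263672, 0.12603290379047394), (0.06255506724119186, 0.12874475121498108), 6.444133758544922) 0.05913692303148299
 pipe 24 ((0.5575135350227356, 0.08988923579454422), 0.013850954361259937) 0.08224018505369712
 pipe 23 ((0.5452449917793274, 0.1601938009262085), 0.015804681926965714) 0.0830283964120172
[0.5429 0.1615 0.084 ]
[0.5533 0.0904 0.084 ]
[0.5495 0.1266 0.06  ]
collar [ 0.4657 -0.1801  0.028 ]
collar [ 0.4538 -0.2506  0.028 ]
tcp [ 0.1934 -0.5938  0.2216] t 0.1 shift [-0.3691  0.2721  0.1621] rotvec [ 1.000e-01  5.000e-02 -6.127e+01]
```

Careful with the scale: shifts go in units of 25 mm and turns go in units of 10 degrees. That gives: -0.369 m is -14.76, 0.272 m is 10.88, -61.3 degrees is -6.13.

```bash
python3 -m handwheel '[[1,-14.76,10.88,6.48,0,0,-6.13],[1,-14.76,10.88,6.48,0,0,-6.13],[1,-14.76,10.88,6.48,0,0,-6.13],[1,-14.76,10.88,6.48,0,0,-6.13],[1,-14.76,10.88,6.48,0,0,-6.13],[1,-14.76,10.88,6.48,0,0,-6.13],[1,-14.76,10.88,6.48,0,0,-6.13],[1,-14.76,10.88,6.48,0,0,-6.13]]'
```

```text
refused: ROWS must be rows one to a line, with the numbers parted by spaces. Nothing was moved.
```

Wrong form. The message asks for rows one to a line, with the numbers parted by spaces, so I'll send the same numbers that way.

```bash
python3 -m handwheel '1 -14.76 10.88 6.48 0 0 -6.13
1 -14.76 10.88 6.48 0 0 -6.13
1 -14.76 10.88 6.48 0 0 -6.13
1 -14.76 10.88 6.48 0 0 -6.13
1 -14.76 10.88 6.48 0 0 -6.13
1 -14.76 10.88 6.48 0 0 -6.13
1 -14.76 10.88 6.48 0 0 -6.13
1 -14.76 10.88 6.48 0 0 -6.13'; python3 -c "
from h import *
go([.460,-.2205,.06],169.3)"
```

```text
time_s: 0.9
tcp_pos: [0.4136, -0.2857, 0.0886]
ee_rot: [[-0.182, -0.983, 0.0], [-0.983, 0.182, -0.0], [0.0, -0.0, -1.0]]
wrist_force: [0.9, -1.3, -0.1]
gripper_width: 0.998
gripper_force: 0.0
tcp [ 0.4136 -0.2857  0.0886] t 0.9 shift [-0.0726 -0.0337  0.0286] rotvec [-0.   -0.    0.21]
```

```bash
python3 -m handwheel '1 0 0 0 0 0 0
1 0 0 0 0 0 0'; python3 -c "
from h import *
go([.460,-.2205,.06],169.3)"
```

```text
time_s: 1.1
tcp_pos: [0.4132, -0.2864, 0.0887]
ee_rot: [[-0.183, -0.983, -0.002], [-0.983, 0.183, 0.0], [-0.0, 0.002, -1.0]]
wrist_force: [-1.0, -0.0, 0.3]
gripper_width: 1.0
gripper_force: 0.0
tcp [ 0.4132 -0.2864  0.0887] t 1.1 shift [-0.0734 -0.0341  0.0286] rotvec [0.1  0.01 0.18]
```

```bash
python3 -m handwheel '1 -2.92 -1.36 1.12 0 0 0
1 -2.92 -1.36 1.12 0 0 0
1 -2.92 -1.36 1.12 0 0 0
1 -2.92 -1.36 1.12 0 0 0'; python3 - <<'E'
from h import *
go([.460,-.2205,.005],169.3)
c=cap('top');a=c['pixels'][210:300,350:470,::-1];cv2.imwrite('pics/g1.png',cv2.resize(a,None,fx=5,fy=5,interpolation=2))
b=cap('scene')['pixels'][170:260,120:240,::-1];cv2.imwrite('pics/g1.png',cv2.resize(np.hstack([a,b]),None,fx=3.3,fy=3.3,interpolation=2))
E
```

```text
time_s: 1.5
tcp_pos: [0.4596, -0.2227, 0.0613]
ee_rot: [[-0.186, -0.983, -0.0], [-0.983, 0.186, -0.0], [0.0, 0.0, -1.0]]
wrist_force: [-0.1, -0.2, -0.9]
gripper_width: 0.998
gripper_force: 0.0
tcp [ 0.4596 -0.2227  0.0613] t 1.5 shift [-0.0022 -0.      0.0563] rotvec [ 0.02 -0.01 -0.  ]
```

View pics/g1.png

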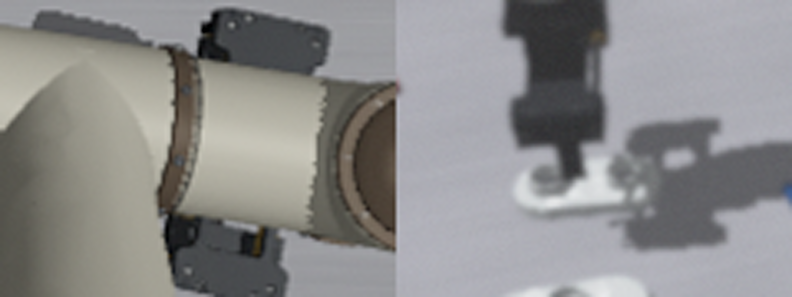

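The top view is covered by the arm. The scene crop shows the near finger beside the middle of the cap, at about (570,165) in the crop. I lower and grip.

In the tool's units: 0.056 m is 2.24, 0.05 m is 2.

```bash
python3 -m handwheel '1 -0.04 0 1.2 0 0 0
1 -0.04 0 2 0 0 0
1 -0.04 0 2.24 0 0 0
1 -0.04 0 2.24 0 0 0'; python3 -m handwheel '0 0 0 0 0 0 0
0 0 0 0 0 0 0
0 0 0 0 0 0 0
0 0 0 0 0 0 0
0 0 0 0 0 0 0
0 0 0 0 0 0 0
0 0 0 0 0 0 0
0 0 0 0 0 0 0'
```

```text
time_s: 2.0
tcp_pos: [0.4592, -0.2219, 0.005]
ee_rot: [[-0.187, -0.982, -0.001], [-0.982, 0.187, 0.0], [0.0, 0.001, -1.0]]
wrist_force: [-1.2, 0.1, 0.4]
gripper_width: 0.998
gripper_force: 0.0
time_s: 2.8
tcp_pos: [0.4604, -0.2211, 0.006]
ee_rot: [[-0.185, -0.983, 0.001], [-0.983, 0.185, -0.0], [0.0, -0.001, -1.0]]
wrist_force: [-0.7, 0.2, 6.1]
gripper_width: 0.755
gripper_force: 30.0
```

In the tool's units: -0.14 m is -5.6, -0.09 m is -3.6.

```bash
python3 -m handwheel '0 0 0 -0.8 0 0 0
0 0 0 -2 0 0 0
0 0 0 -3.6 0 0 0
0 0 0 -5.6 0 0 0
0 0 0 -5.6 0 0 0'; python3 -c "
from h import *
go([.55,.1258,.146],188.1)"
```

```text
time_s: 3.3
tcp_pos: [0.4645, -0.2222, 0.1519]
ee_rot: [[-0.183, -0.983, 0.014], [-0.983, 0.183, -0.004], [0.001, -0.015, -1.0]]
wrist_force: [1.1, -1.1, -1.5]
gripper_width: 0.755
gripper_force: 30.0
tcp [ 0.4645 -0.2222  0.1519] t 3.3 shift [-0.3578 -0.0202  0.0057] rotvec [ -0.82  -0.2  -18.66]
```

In the tool's units: -0.358 m is -14.32, -0.325 m is -13, -18.8 degrees is -1.88.

```bash
python3 -m handwheel '0 -1.6 -0.12 0 0 0 -0.25
0 -3.4 -0.24 0 0 0 -0.5
0 -5.2 -0.36 0 0 0 -0.7
0 -7.2 -0.48 0 0 0 -1
0 -9.2 -0.64 0 0 0 -1.2
0 -11.2 -0.76 0 0 0 -1.5
0 -13 -0.88 0 0 0 -1.7
0 -14.32 -0.96 0 0 0 -1.88'; python3 -m handwheel '0 0 0 0 0 0 0
0 0 0 0 0 0 0
0 0 0 0 0 0 0';python3 - <<'E'
from h import *
go([.55,.1258,.146],188.1)
a=cap('top')['pixels'][150:270,180:360,::-1]
b=cap('scene')['pixels'][120:260,220:380,::-1]
cv2.imwrite('pics/p1.png',np.hstack([cv2.resize(a,(400,267),interpolation=2),cv2.resize(b,(305,267),interpolation=2)]))
E
```

```text
time_s: 4.1
tcp_pos: [0.5495, 0.1291, 0.1438]
ee_rot: [[0.145, -0.989, -0.002], [-0.989, -0.145, -0.0], [-0.0, 0.002, -1.0]]
wrist_force: [0.1, -0.7, -1.4]
gripper_width: 0.754
gripper_force: 30.0
time_s: 4.4
tcp_pos: [0.5489, 0.1254, 0.1443]
ee_rot: [[0.141, -0.99, -0.002], [-0.99, -0.141, -0.001], [0.0, 0.002, -1.0]]
wrist_force: [-0.4, -0.7, -0.8]
gripper_width: 0.752
gripper_force: 30.0
tcp [0.5489 0.1254 0.1443] t 4.4 shift [-0.0002 -0.0011 -0.0017] rotvec [ 0.13 -0.03 -0.02]
```

View pics/p1.png

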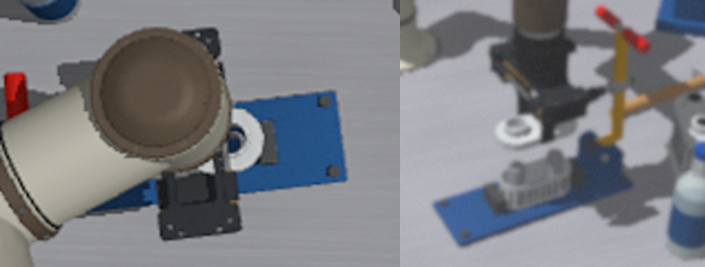

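The top view shows the cap's outer end and one collar at about (240,137) in the crop, with the arm hiding the rest. The scene view shows the cap held level above the shell. I measure the cap in the hand from depth.

```bash
python3 - <<'E'
from h import *
a=np.radians(98.1);d=np.array([np.cos(a),np.sin(a)]);e=np.array([d[1],-d[0]])
for n in('top','scene'):
    c=load(n);p=pts(c);px=c['pixels'].astype(int);q=p[...,:2]-[.55,.1258];X=q@d;Y=q@e;z=p[...,2]
    m=(z>.125)&(z<.185)&(abs(X)<.1)&(abs(Y)<.05)&(px.min(-1)>110)&(np.ptp(px,axis=-1)<25)
    print(n,m.sum(),'z',np.percentile(z[m],[3,25,50,75,97]).round(4),'X',np.percentile(X[m],[0,1,50,99,100]).round(4))
    for lo,hi in((-.08,-.055),(-.055,-.035),(-.035,-.02),(-.02,.02),(.02,.08)):
        k=m&(X>lo)&(X<hi)
        if k.sum()>5: print('  X',lo,hi,k.sum(),'Y',np.percentile(Y[k],[0,2,50,98,100]).round(4),'z',np.percentile(z[k],[5,50,95]).round(4))
    # level cap sheet
    k=m&(z>.143)&(z<.162)&(X<-.02)
    w=p[k]; A=np.c_[X[k],Y[k],np.ones(k.sum())]; print('  tilt',np.linalg.lstsq(A,w[:,2],rcond=None)[0].round(3))
    if n=='top':
        k=m&(X<-.03);print(cv2.minEnclosingCircle(np.float32(np.c_[X[k],Y[k]])))
        k=m&(z>.163);print('rim',k.sum(),cv2.minEnclosingCircle(np.float32(np.c_[X[k],Y[k]])))
E
```

```text
top 275 z [0.1485 0.1512 0.1525 0.1538 0.1657] X [-0.0691 -0.0684 -0.0517  0.019   0.045 ]
  X -0.08 -0.055 104 Y [-0.0277 -0.0255 -0.0031  0.0186  0.0211] z [0.1488 0.1519 0.1546]
  X -0.055 -0.035 136 Y [-0.0349 -0.0333 -0.0157  0.0264  0.0269] z [0.1499 0.1527 0.1657]
  X -0.035 -0.02 6 Y [-0.0321 -0.0318 -0.0263 -0.0209 -0.0207] z [0.1516 0.1539 0.1554]
  X -0.02 0.02 26 Y [-0.0353 -0.0347 -0.0287 -0.0225 -0.0223] z [0.1492 0.153  0.1558]
  tilt [0.045 0.011 0.155]
((-0.04486018791794777, -0.0041711945086717606), 0.03124528005719185)
rim 25 ((-0.02884054370224476, -0.011468817479908466), 0.029688077047467232)
scene 452 z [0.1403 0.1495 0.1523 0.1553 0.1669] X [-0.0705 -0.0689 -0.0278  0.0564  0.0654]
  X -0.08 -0.055 76 Y [-0.0251 -0.0201  0.004   0.0233  0.0252] z [0.1405 0.1505 0.1557]
  X -0.055 -0.035 113 Y [-0.0322 -0.0299  0.015   0.0325  0.0329] z [0.1436 0.1534 0.1663]
  X -0.035 -0.02 84 Y [-0.0203 -0.0197  0.0147  0.0334  0.0347] z [0.1413 0.1545 0.1665]
  X -0.02 0.02 117 Y [-0.0451 -0.0424  0.0004  0.0409  0.0418] z [0.1464 0.1528 0.17  ]
  X 0.02 0.08 62 Y [0.0152 0.0171 0.0284 0.0331 0.0333] z [0.1395 0.1498 0.1538]
  tilt [ 0.099 -0.099  0.158]
```

In the tool's units: 0.05 m is 2, -0.001 m is -0.04.

```bash
python3 -m handwheel '0 0 -0.04 0.8 0 0 0
0 0 -0.04 1.4 0 0 0
0 0 -0.04 1.8 0 0 0
0 0 -0.04 2 0 0 0
0 0 -0.04 2.2 0 0 0
0 0 -0.04 2.4 0 0 0
0 0 -0.04 2.52 0 0 0
0 0 -0.04 2.6 0 0 0'; python3 -m handwheel '0 0 0 0.12 0 0 0
0 0 0 0.24 0 0 0';python3 -c "
from h import *
go([.55,.1258,.056],188.1)"
```

```text
time_s: 5.3
tcp_pos: [0.5509, 0.1266, 0.0803]
ee_rot: [[0.142, -0.99, 0.0], [-0.99, -0.142, 0.0], [-0.0, -0.0, -1.0]]
wrist_force: [-0.3, 0.8, -2.7]
gripper_width: 0.754
gripper_force: 30.0
time_s: 5.5
tcp_pos: [0.551, 0.1266, 0.0743]
ee_rot: [[0.142, -0.99, 0.0], [-0.99, -0.142, 0.0], [-0.0, -0.0, -1.0]]
wrist_force: [-0.2, -0.3, -1.2]
gripper_width: 0.753
gripper_force: 30.0
tcp [0.551  0.1266 0.0743] t 5.5 shift [0.0007 0.0011 0.0183] rotvec [-0.03  0.01  0.04]
```

```bash
python3 -m handwheel '0 0 0.02 0.16 0 0 0
0 0 0.02 0.32 0 0 0
0 0 0.02 0.48 0 0 0
0 0 0.02 0.6 0 0 0'; python3 -m handwheel '0 0 0 0.04 0 0 0
0 0 0 0.08 0 0 0';python3 -m handwheel '0 0 0 0.04 0 0 0
0 0 0 0.08 0 0 0'
```

```text
time_s: 5.9
tcp_pos: [0.5502, 0.1263, 0.0588]
ee_rot: [[0.142, -0.99, -0.0], [-0.99, -0.142, -0.0], [0.0, 0.0, -1.0]]
wrist_force: [-0.3, 0.3, -1.8]
gripper_width: 0.755
gripper_force: 30.0
time_s: 6.1
tcp_pos: [0.5504, 0.1264, 0.0572]
ee_rot: [[0.142, -0.99, 0.0], [-0.99, -0.142, -0.0], [0.0, 0.0, -1.0]]
wrist_force: [-0.9, 0.2, -1.1]
gripper_width: 0.751
gripper_force: 30.0
time_s: 6.3
tcp_pos: [0.5505, 0.1264, 0.056]
ee_rot: [[0.142, -0.99, 0.0], [-0.99, -0.142, -0.0], [0.0, -0.0, -1.0]]
wrist_force: [-3.7, 0.7, 7.9]
gripper_width: 0.752
gripper_force: 30.0
```

In the tool's units: 0.0005 m is 0.02.

```bash
python3 -m handwheel '0 0 0 0.02 0 0 0
0.85 0 0 0 0 0 0
0.95 0 0 0 0 0 0
1 0 0 0 0 0 0
1 0 0 0 0 0 0'; python3 -m handwheel '1 0 0 -0.4 0 0 0
1 0 0 -1.2 0 0 0
1 0 0 -2.4 0 0 0
1 0 0 -4 0 0 0
1 0 0 -6 0 0 0
1 0 0 -8 0 0 0
1 0 0 -10 0 0 0
1 0 0 -11.6 0 0 0'
python3 - <<'E'
from h import *
a=np.radians(98.1);d=np.array([np.cos(a),np.sin(a)]);e=np.array([d[1],-d[0]])
c=cap('scene');p=pts(c);q=p[...,:2]-[.55,.1258];X=q@d;Y=q@e;z=p[...,2]
m=(abs(X)<.08)&(abs(Y)<.04)&(z>.045)&(z<.09); print(m.sum(),'X',np.percentile(X[m],[1,99]),'Y',np.percentile(Y[m],[1,99]))
k=m&(z>.058)&(z<.07);A=np.c_[X[k],Y[k],np.ones(k.sum())];print('sheet',np.median(z[k]),np.linalg.lstsq(A,z[k],rcond=None)[0].round(4))
cv2.imwrite('pics/s2.png',cv2.resize(c['pixels'][60:270,200:420,::-1],None,fx=2.7,fy=2.7,interpolation=2))
go([.529-.99*.038,.268-.14*.038,.35],278.1)
E
```

```text
time_s: 6.8
tcp_pos: [0.5504, 0.1264, 0.0552]
ee_rot: [[0.142, -0.99, 0.0], [-0.99, -0.142, 0.0], [-0.0, -0.0, -1.0]]
wrist_force: [0.6, 0.2, -0.1]
gripper_width: 0.977
gripper_force: 0.0
time_s: 7.6
tcp_pos: [0.5504, 0.1261, 0.3498]
ee_rot: [[0.142, -0.99, 0.004], [-0.99, -0.142, 0.002], [-0.001, -0.005, -1.0]]
wrist_force: [0.2, 0.5, 0.5]
gripper_width: 0.996
gripper_force: 0.0
666 X [-0.06810579  0.06487514] Y [-0.03153408  0.0356781 ]
sheet 0.06402318847821803 [ 0.0038 -0.0215  0.0642]
tcp [0.5531 0.1263 0.3571] t 7.65 shift [-0.1438  0.0419  0.0066] rotvec [ -0.86  -0.71 -89.93]
```

View pics/s2.png

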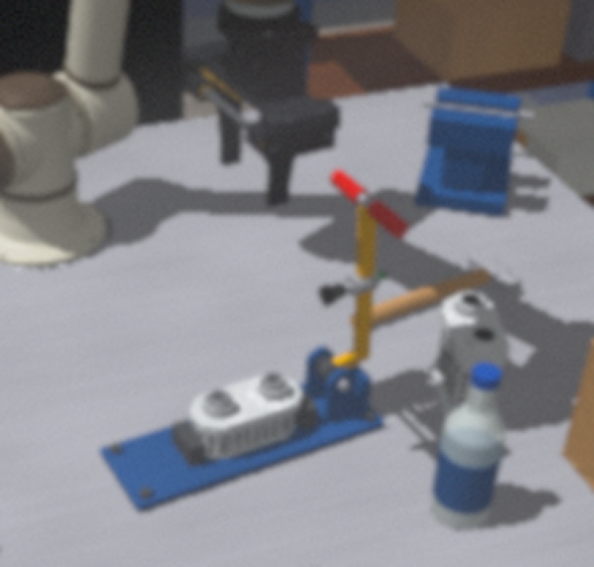

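The cap is seated on the shell, with its top sheet at 64 mm and level. The lever is upright, with the red bar at about (370,200) in the crop. Next I move over the near red grip.

```bash
python3 -m handwheel '1 -5.76 1.68 0 0 0 -9
1 -5.76 1.68 0 0 0 -9
1 -5.76 1.68 0 0 0 -9
1 -5.76 1.68 0 0 0 -9
1 -5.76 1.68 0 0 0 -9
1 -5.76 1.68 0 0 0 -9
1 -5.76 1.68 0 0 0 -9
1 -5.76 1.68 0 0 0 -9'; python3 -m handwheel '1 0 0 0 0 0 -0.8
1 0 0 0 0 0 -1.6
1 0 0 0 0 0 -2.1
1 0 0 0 0 0 -2.1
1 0 0 0 0 0 -2.1'; python3 - <<'E'
from h import *
go([.4914,.2627,.271],278.1)
c=cap('scene');p=pts(c);hsv=cv2.cvtColor(c['pixels'],cv2.COLOR_RGB2HSV)
rd=((hsv[...,0]<8)|(hsv[...,0]>172))&(hsv[...,1]>150)&(hsv[...,2]>90)&(p[...,2]>.25)&(p[...,1]>.2)
print(np.percentile(p[rd],[2,50,98],axis=0).round(3))
E
```

```text
time_s: 8.45
tcp_pos: [0.4881, 0.2629, 0.3456]
ee_rot: [[0.975, -0.221, 0.0], [-0.221, -0.975, 0.0], [0.0, -0.0, -1.0]]
wrist_force: [0.0, 0.4, -0.1]
gripper_width: 0.998
gripper_force: 0.0
time_s: 8.95
tcp_pos: [0.4883, 0.2628, 0.3455]
ee_rot: [[0.991, 0.135, 0.0], [0.135, -0.991, 0.0], [0.0, -0.0, -1.0]]
wrist_force: [0.0, -0.2, -0.7]
gripper_width: 1.0
gripper_force: 0.0
tcp [0.4883 0.2628 0.3455] t 8.95 shift [0.0031 0.0006 0.0745] rotvec [-0.01 -0.01 -0.32]
[[-0.242  0.257  0.29 ]
 [ 0.566  0.269  0.298]
 [ 0.596  1.477  0.405]]
```

In the tool's units: 0.075 m is 3, 0.003 m is 0.12.

```bash
python3 -m handwheel '1 0.12 0.04 1.2 0 0 0
1 0.12 0.04 2.2 0 0 0
1 0.12 0.04 2.8 0 0 0
1 0.12 0.04 3 0 0 0
1 0.12 0.04 3 0 0 0'; python3 -m handwheel '0 0 0 0 0 0 0
0 0 0 0 0 0 0
0 0 0 0 0 0 0
0 0 0 0 0 0 0
0 0 0 0 0 0 0
0 0 0 0 0 0 0
0 0 0 0 0 0 0
0 0 0 0 0 0 0'; python3 -m handwheel '0 0 0 0 0 0 0
0 0 0 0 0 0 0
0 0 0 0 0 0 0
0 0 0 0 0 0 0
0 0 0 0 0 0 0
0 0 0 0 0 0 0'
```

```text
time_s: 9.5
tcp_pos: [0.4914, 0.2623, 0.27]
ee_rot: [[0.991, 0.137, -0.001], [0.137, -0.991, -0.001], [-0.001, 0.001, -1.0]]
wrist_force: [0.8, 0.0, 0.0]
gripper_width: 1.0
gripper_force: 0.0
time_s: 10.3
tcp_pos: [0.4915, 0.2624, 0.2703]
ee_rot: [[0.991, 0.137, -0.0], [0.137, -0.991, -0.0], [-0.0, 0.0, -1.0]]
wrist_force: [-0.6, 1.1, 0.8]
gripper_width: 0.354
gripper_force: 0.0
time_s: 10.9
tcp_pos: [0.4915, 0.2627, 0.2704]
ee_rot: [[0.991, 0.137, 0.0], [0.137, -0.991, 0.001], [0.0, -0.0, -1.0]]
wrist_force: [-0.1, 2.6, 0.4]
gripper_width: 0.218
gripper_force: 30.0
```

```bash
python3 -c "
import numpy as np
for i,t in enumerate(np.r_[1.5:.09:-.1,.06,0.03,0]):
    x=-220*np.cos(t)+44*np.sin(t);z=220*np.sin(t)+44*np.cos(t);print(round(t,2),round(28.3-x,1),round(222.6-z,1))"
```

```text
1.5 -0.0 0.0
1.4 22.3 -1.7
1.3 44.8 -1.2
1.2 67.0 1.6
1.1 88.9 6.6
1.0 110.1 13.7
0.9 130.6 22.9
0.8 150.0 34.1
0.7 168.2 47.2
0.6 185.0 62.1
0.5 200.3 78.5
0.4 213.8 96.4
0.3 225.5 115.6
0.2 235.2 135.8
0.1 242.8 156.9
0.06 245.3 165.5
0.03 246.9 172.0
0.0 248.3 178.6
```

```bash
python3 -m handwheel '0 0 0.44 -0.04 0 0 0
0 0 0.88 -0.08 0 0 0
0 0 1.8 -0.04 0 0 0
0 0 2.68 0.08 0 0 0
0 0 3.56 0.28 0 0 0
0 0 4.4 0.56 0 0 0
0 0 5.24 0.92 0 0 0
0 0 6 1.36 0 0 0'; python3 -c "
from h import *
s=sensors.sense();print((s['ee_rot'].T@(s['tcp_pos']-[.4915,.2627,.2704])).round(4))"
```

```text
time_s: 11.7
tcp_pos: [0.5123, 0.1126, 0.2368]
ee_rot: [[0.991, 0.137, 0.002], [0.137, -0.991, 0.001], [0.002, -0.001, -1.0]]
wrist_force: [0.3, 3.7, 0.5]
gripper_width: 0.223
gripper_force: 30.0
[0.     0.1516 0.0335]
```

In the tool's units: 0.117 m is 4.68, 0.112 m is 4.48.

```bash
python3 -m handwheel '0 0 0.72 0.52 0 0 0
0 0 1.4 1.12 0 0 0
0 0 2 1.78 0 0 0
0 0 2.56 2.48 0 0 0
0 0 3.02 3.26 0 0 0
0 0 3.4 4.08 0 0 0
0 0 3.58 4.48 0 0 0
0 0 3.64 4.68 0 0 0'; cat >> h.py <<'E'
def lever():
    c=cap('scene');p=pts(c);hsv=cv2.cvtColor(c['pixels'],cv2.COLOR_RGB2HSV)
    a=np.radians(98.1);d=np.array([np.cos(a),np.sin(a)]);e=np.array([d[1],-d[0]])
    q=p[...,:2]-[.55,.1258];X=q@d;Y=q@e;z=p[...,2]
    ye=(hsv[...,0]>15)&(hsv[...,0]<32)&(hsv[...,1]>140)&(hsv[...,2]>80)&(abs(Y)<.02)&(X<.14)&(X>-.12)&(z>.06)
    rd=((hsv[...,0]<8)|(hsv[...,0]>172))&(hsv[...,1]>140)&(hsv[...,2]>80)&(abs(X+.105)<.05)&(abs(Y)<.09)&(z>.06)
    gr=(hsv[...,0]>40)&(hsv[...,0]<85)&(hsv[...,1]>90)&(abs(X)<.04)&(abs(Y)<.04)
    for n,m in(('yellow',ye),('red',rd),('green',gr)):
        if m.sum()>3: print(n,m.sum(),'X',np.percentile(X[m],[2,50,98]).round(4),'z',np.percentile(z[m],[2,50,98]).round(4))
    if ye.sum()>20:
        k=ye&(X<.09);top=np.polyfit(X[k],z[k],1);print('yellow slope',top.round(4))
    cv2.imwrite('pics/lev.png',cv2.resize(c['pixels'][120:270,200:380,::-1],None,fx=4,fy=4,interpolation=2))
    s=sensors.sense();print(s['tcp_pos'].round(4),s['wrist_force'].round(1),s['gripper_force'].round(1))
E
python3 -c "
from h import *
lever()
s=sensors.sense();print((s['ee_rot'].T@(s['tcp_pos']-[.4915,.2627,.2704])).round(4))"
```

```text
time_s: 12.5
tcp_pos: [0.5243, 0.023, 0.1188]
ee_rot: [[0.991, 0.136, -0.001], [0.136, -0.991, -0.0], [-0.001, 0.0, -1.0]]
wrist_force: [-1.1, 3.0, 2.8]
gripper_width: 0.219
gripper_force: 30.0
yellow 215 X [-0.0837  0.0391  0.1144] z [0.0878 0.1263 0.1412]
red 88 X [-0.108  -0.1013 -0.0923] z [0.1345 0.1419 0.1457]
yellow slope [-0.1051  0.1291]Traceback (most recent call last):
  File "<string>", line 3, in <module>
    lever()
    ~~~~~^^
  File "h.py", line 35, in lever
    s=sensors.sense();print(s['tcp_pos'].round(4),s['wrist_force'].round(1),s['gripper_force'].round(1))
                                                                            ^^^^^^^^^^^^^^^^^^^^^^^^
AttributeError: 'float' object has no attribute 'round'
```

View pics/lev.png

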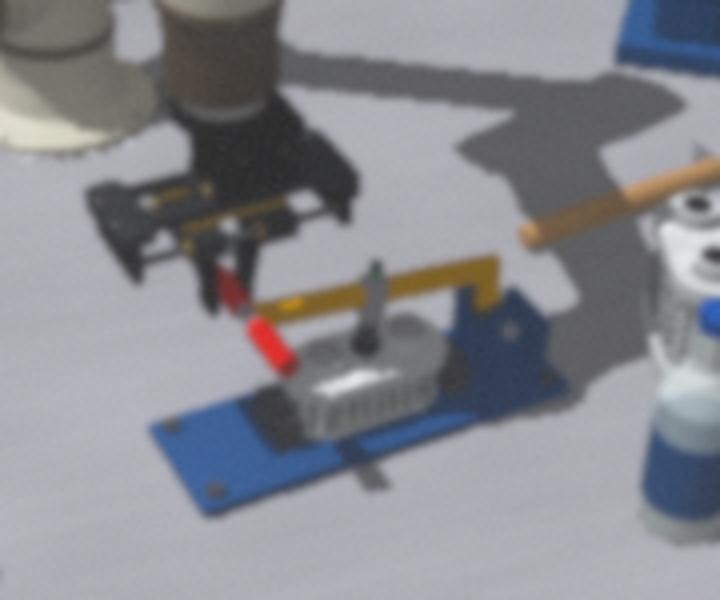

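The lever is almost level, with the yellow bar at a slope of about 0.1 rad. The pad is at about (365,345) in the crop, just above the cap between the collars, and the fingers hold the near red grip. I go on in small steps and watch the force.

```bash
sed -i "s/s\['gripper_force'\].round(1)/s['gripper_force']/" h.py
python3 -m handwheel '0 0 0.04 0.12 0 0 0
0 0 0.08 0.24 0 0 0'; python3 -m handwheel '0 0 0.04 0.12 0 0 0
0 0 0.08 0.24 0 0 0
0 0 0.08 0.24 0 0 0'; python3 -m handwheel '0 0 0.02 0.06 0 0 0
0 0 0.04 0.12 0 0 0
0 0 0.04 0.12 0 0 0';python3 -m handwheel '0 0 0.02 0.06 0 0 0
0 0 0.04 0.12 0 0 0
0 0 0.04 0.12 0 0 0'; python3 -c "
from h import *
lever()"
```

```text
time_s: 12.75
tcp_pos: [0.5245, 0.0216, 0.1137]
ee_rot: [[0.99, 0.138, -0.0], [0.138, -0.99, -0.0], [-0.0, 0.0, -1.0]]
wrist_force: [-1.0, 2.7, 2.3]
gripper_width: 0.22
gripper_force: 30.0
time_s: 13.05
tcp_pos: [0.5248, 0.0199, 0.1072]
ee_rot: [[0.99, 0.138, -0.001], [0.138, -0.99, 0.0], [-0.001, -0.0, -1.0]]
wrist_force: [-3.7, 6.0, 4.2]
gripper_width: 0.217
gripper_force: 30.0
time_s: 13.35
tcp_pos: [0.5249, 0.0192, 0.1045]
ee_rot: [[0.99, 0.138, -0.001], [0.138, -0.99, 0.0], [-0.001, -0.001, -1.0]]
wrist_force: [-3.6, 5.5, 4.7]
gripper_width: 0.22
gripper_force: 30.0
time_s: 13.65
tcp_pos: [0.525, 0.0186, 0.1016]
ee_rot: [[0.99, 0.138, -0.0], [0.138, -0.99, 0.001], [-0.0, -0.001, -1.0]]
wrist_force: [-5.1, 6.4, 5.4]
gripper_width: 0.216
gripper_force: 30.0
yellow 225 X [-0.089   0.031   0.1113] z [0.0844 0.1201 0.1272]
red 91 X [-0.1123 -0.1053 -0.0963] z [0.1193 0.1253 0.1295]
yellow slope [-0.0273  0.1206]
[0.525  0.0186 0.1016] [-3.9  6.9  5.5] 30.0028395652771
```

In the tool's units: 0.0045 m is 0.18, 0.003 m is 0.12.

```bash
python3 -m handwheel '0 0 0 0.06 0 0 0
0 0 0 0.12 0 0 0
0 0 0 0.18 0 0 0
0 0 0 0.18 0 0 0
0 0 0 0.18 0 0 0'; python3 -c "
from h import *
lever();lever()"
```

```text
time_s: 14.2
tcp_pos: [0.5251, 0.0178, 0.0977]
ee_rot: [[0.99, 0.138, -0.0], [0.138, -0.99, -0.0], [-0.0, 0.0, -1.0]]
wrist_force: [-4.3, 4.3, 8.3]
gripper_width: 0.222
gripper_force: 30.0
yellow 223 X [-0.0894  0.0293  0.1105] z [0.0871 0.1181 0.124 ]
red 97 X [-0.1135 -0.1061 -0.0931] z [0.1126 0.1217 0.1262]
yellow slope [-0.0115  0.1183]
[0.5251 0.0178 0.0977] [-4.9  4.5  7.7] 30.001658499240875
yellow 221 X [-0.0909  0.0294  0.1115] z [0.0842 0.1181 0.1244]
red 93 X [-0.113  -0.1065 -0.096 ] z [0.1144 0.1213 0.1251]
yellow slope [-0.0095  0.1187]
[0.5251 0.0178 0.0977] [-4.8  4.1  7.2] 30.00168353319168
```

View pics/lev.png

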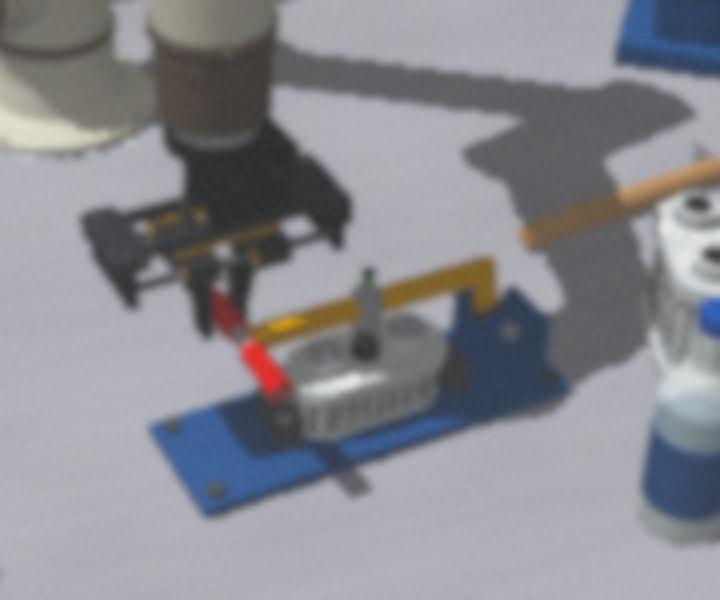

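The lever is nearly level and the green stem has risen at about (368,272) in the crop. About 2.5 mm remains.

Careful with the scale: shifts go in units of 25 mm and turns go in units of 10 degrees. That gives: 0.0028 m is 0.112, 0.0015 m is 0.06.

```bash
python3 -m handwheel '0 0 0 0.06 0 0 0
0 0 0 0.112 0 0 0
0 0 0 0.112 0 0 0
0 0 0 0.112 0 0 0'; python3 -c "
from h import *
lever();lever();lever()
c=load('scene');p=pts(c);a=np.radians(98.1);d=np.array([np.cos(a),np.sin(a)]);e=np.array([d[1],-d[0]])
q=p[...,:2]-[.55,.1258];X=q@d;Y=q@e;z=p[...,2]
k=(abs(X)<.07)&(abs(Y)<.045)&(z>.057)&(z<.071);print('cap sheet',k.sum(),np.median(z[k]),np.percentile(X[k],[1,99]),np.percentile(Y[k],[1,99]))
s=(abs(X)<.015)&(abs(Y)<.02)&(z>.125)&(z<.2);print('stem',s.sum(),np.sort(z[s])[-6:].round(4))"
```

```text
time_s: 14.7
tcp_pos: [0.5252, 0.0174, 0.0952]
ee_rot: [[0.99, 0.138, -0.0], [0.138, -0.99, -0.001], [-0.0, 0.001, -1.0]]
wrist_force: [-4.7, 2.8, 10.1]
gripper_width: 0.22
gripper_force: 30.0
yellow 224 X [-0.0913  0.03    0.1107] z [0.0873 0.1169 0.1227]
red 90 X [-0.1145 -0.1077 -0.098 ] z [0.1136 0.1197 0.1242]
yellow slope [-0.0033  0.1173]
[0.5251 0.0174 0.0952] [-3.9  2.6 10. ] 30.00070095062256
yellow 225 X [-0.0908  0.0298  0.1111] z [0.0869 0.117  0.1229]
red 93 X [-0.1137 -0.1072 -0.0974] z [0.1117 0.1189 0.1226]
yellow slope [0.0006 0.117 ]
[0.5251 0.0174 0.0952] [-4.9  2.5  9.9] 30.000727772712708
yellow 220 X [-0.0914  0.0276  0.1101] z [0.0898 0.117  0.1224]
red 89 X [-0.1146 -0.1074 -0.098 ] z [0.1142 0.1196 0.1236]
yellow slope [0.001  0.1172]
[0.5251 0.0174 0.0952] [-5.4  3.4 10. ] 30.000681281089783
cap sheet 362 0.0639197821982172 [-0.06587706  0.06598453] [-0.03197874  0.03484704]
stem 30 [0.1456 0.146  0.147  0.1874 0.1937 0.1963]
```

```bash
python3 -c "
from h import *
print(workorder.finish_job())"
```

```text
the job is handed in; nothing more can be done
None
```

I handed the job in with the cap seated on the shell (top sheet measured at 64 mm, level) and the gripper holding the T-handle down: lever level to within about 0.003 rad, about 10 N on the handle, pad spring at about half stroke judging by the lever angle; no verdict was returned.

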